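# Shut the lid of the loaded dry bath

## Task

Two dry-bath heaters stand on the lab bench with their lids up. Gently lower the lid of the one that holds the orange rack of tubes until it is fully shut on its base, without slamming it. Leave the empty heater's lid open as it is, and leave the two bottles standing where they are.

Things in the scene. Friction and masses are not known exactly. Their poses are not given: they have to be found in the camera images.
- lid (a joint): Opening angle (rad) of the lid of the white heater holding an orange rack of white-capped tubes: 0 = flat shut, 1.57 = upright; starts at 1.1 to 1.5. Stiff hinge: stays where left, moves under about 3 N pressed square near the free edge. The heater is fixed, 150 mm deep, 120 wide, 75 high; hinge along the top of its back, the side away from the robot (turned up to 26 degrees).
- lid_edge (a point): Point on that lid's outer face (top when shut), mid-width, 15 mm from its free edge. Grey lid: 150 mm from hinge to free edge, 120 wide, 12 thick; a 50 mm wide blue tab sticks out 16 mm past mid-edge. Axes turn with the lid: x from free edge to hinge, y along the hinge, z out of the outer face. Hinge axis at (+135, 0, -12) mm in them, 75 mm above the bench; shut, the point is 87 mm up.
- spare_lid_edge (a point): The same point, with the same axes, on the lid of the other heater, which has an identical shape but an empty aluminium block with 12 dark holes in its well. Its lid starts open at 1.1 to 1.5 rad on the same kind of hinge and must stay as it is.
- blue_bottle_mid (a point): Centre, half-way up, of a clear glass bottle with a blue cap, 70 mm in diameter, 140 mm tall, standing loose on the bench; z is up along the bottle.
- orange_bottle_mid (a point): Centre, half-way up, of a clear glass bottle with an orange cap, 70 mm in diameter, 140 mm tall, standing loose on the bench; z is up along the bottle.
Things that resemble listed ones, but are neither listed nor needed, are in the scene too. Leave any green or turquoise look-alike of the part that bears blue_bottle_mid alone.

How it is judged:
At the end, for the whole second after the job is handed in: The lid of the heater with the tubes is shut (within 0.1 rad, about 15 mm at its free edge) and at rest; the empty heater's lid is within 20 mm of where it was; both bottles stand upright (within 10 degrees) within 20 mm of where they were (value of joint lid below 0.1 rad and velocity of joint lid between -0.05 and 0.05 rad/s and distance of each of spare_lid_edge, blue_bottle_mid, orange_bottle_mid from where it was at the start of the episode below 0.02 m and angle between each of blue_bottle_mid, orange_bottle_mid's own z axis and vertical below 0.17 rad); the robot touches nothing.
It fails at once if the target lid is slammed (closing faster than 4 rad/s) (velocity of joint lid below -4 rad/s).
It fails at once if the empty heater's lid is moved by more than 20 mm (distance of spare_lid_edge from where it was at the start of the episode above 0.02 m).
It fails at once if a bottle is shoved or tipped: moved by more than 20 mm (distance of any of blue_bottle_mid, orange_bottle_mid from where it was at the start of the episode above 0.02 m).
It also fails if it takes over 35 s, if anything falls off the work surface, if the arm or the gripper's body presses on something with over 40 N, if the wrist force passes 120 N, or if a joint passes its speed limit or range.

## Robot

A 6-joint arm with a two-finger parallel gripper is mounted at the origin on the work surface. World frame = base frame: x ahead of the robot, y to its left, z up, the work surface at z = 0. Lengths are in m, angles in rad, forces in N, time in s.
With the tool pointing down it reaches from about 0.3 to 0.875 m from the base axis. Payload 4.2 kg.
Tool frame: the origin (TCP) lies on the centre line of the jaws, within the pads' length; the fingertips stand 8 mm ahead of it and the grasp point (between the pads) lies 11 mm behind it; z points along the fingers, y is the line along which they close (so a half turn about z gives the same grasp; the last joint's range is limited). The gripper opens to 85 mm and grips with 20 to 120 N. Pads are 22 mm wide; open, the fingers measure 114 mm over their backs; the gripper's body (76 mm by 85 mm) begins 54 mm behind the grasp point. The pads swing forward as they close: fully open they stand 13 mm farther back than shut.
Start: joints at [-1.368, 0.32, 1.565, -0, 1.257, -0.02], TCP at [0.127, -0.561, 0.239] pointing down, gripper open.
Joint ranges: [-3.11, 3.11], [-0.84, 2.01], [0.21, 2.61], [-1.34, 4.49], [0.05, 2.63], [-2.56, 2.56]. Speed limits (rad/s): [2.57, 2.57, 3.14, 3.14, 3.14, 3.14].

## Interface

Orientations are given as a unit quaternion [w, x, y, z].
In Python, from bench import read_state, grab_frame, sign_off gives the robot as it stands.
- The arm moves only by the tool step_arm, never from a script. Its argument "targets" is a list that holds one entry, the list of rows, each a list of 7 numbers: the turn, a rotation vector about the tool's x, y, z in rad, then the shift along the tool's x, y, z in m, then the closure, from -1 (fully open) to 1 (shut), so that 0 is half open. A call has 1 to 8 rows; each row is the pose to reach, as a shift and turn from the pose commanded when the call began, along the tool's axes at that moment; what a row does not reach only later rows make up. A row lasts 1/10 s, in which the tool goes at most 50 mm and 8.59 degrees, less where a joint would pass 70% of its speed; a pose out of reach is approached as far as the arm can. A call with a gripper value outside its range is refused whole. The fingers move at their own pace and stop on an object; the grip force is fixed at half the most. Time passes only in rows, so rows that repeat a pose let the fingers close. It gives the time, the measured TCP pose, the force, the opening and the grip force at its end, in the units of the state.
- read_state(): the state, without advancing time (a new reading comes with each control period).
- grab_frame(name): name is "scene" or "top" or "wrist"; returns a dict with "image" (480x640x3 uint8, blue, green, red), "fx", "fy", "cx", "cy" (pixels), "position" and "rotation" of the camera in the world; the wrist camera has in their place "tool_from_camera" (4x4, takes a point from camera to tool coordinates, whose origin is the TCP and whose axes are the flange's). Camera axes: x right, y down, z forward; pixel columns grow to the right and rows downward; lengths in m; the calibration is good to about 2 mm. The wrist camera is an equidistant fisheye: a pixel r from the principal point sees the ray r / f radians off the axis. A picture is of the moment at which its call begins: read the wrist's pose just before it. There is no depth.
- sign_off(): hands the job in; it is judged then, once.
The state is a dict: "time_s": time; "joint_pos": joint angles; "joint_velocities": joint speeds; "effort": joint torques, N m; "eef_pos": TCP position; "tcp_rot": TCP orientation; "contact_force": force on the tool from outside, world axes, zero at the start; "torque": the same for the moment, N m; "opening": opening from 0.0 (shut) to 1.0 (fully open); "finger_force": force on a finger pad.
Only numpy, scipy, OpenCV 4.12 (cv2) and the standard library are available. Lean on these libraries where they do the work, as an engineer would, in place of code of your own. Each camera call takes 0.05 s, during which the arm holds its last target. There are 200 camera calls.

## Working session

There is one attempt and no reset: what is moved stays moved. The work goes in short steps, Python scripts to look and compute and a tool call to move; the robot and the scene stay as the last step left them, time stands still between calls to the robot, and variables do not carry over. Pictures are saved under pics/ and viewed, at most 10 in all, crops included, and the job is handed in when it is done.

Besides the shell and the picture viewer there is one more tool, called in YAML: its name, and indented under it one key for each argument. step_arm: Moves the arm, as the interface text tells. Its arguments: {"type":"object","properties":{"targets":{"type":"array","items":{"type":"array","items":{"type":"array","items":{"type":"number"}}}}},"required":["targets"]}

```bash
mkdir -p pics
python3 - <<'E'
from bench import *
import cv2,pickle
d={}
for n in("scene","top"):
    f=grab_frame(n);d[n]=f;cv2.imwrite(f"pics/{n}0.png",f["image"]);print(n,f["fx"],f["cx"],f["cy"],f["position"],f["rotation"])
pickle.dump(d,open("f0.pkl","wb"))
s=read_state();print(s)
E
```

```text
scene 615.187908318861 318.2268240408892 240.91085834203705 [ 1.2526856  -0.26418358  1.24152826] [-0.22546834  0.7651339   0.5788039  -0.16947032]
top 477.2350627316952 323.33823572113874 234.58988425120762 [ 0.47340415 -0.05840135  1.29654469] [ 0.01421171 -0.69984923  0.71412282 -0.00613815]
{'time_s': 0.1, 'joint_pos': array([-1.36800892e+00,  3.20204315e-01,  1.56550737e+00,  1.18136565e-05,
        1.25740453e+00, -1.99373638e-02]), 'joint_velocities': array([-1.11154751e-04,  5.03617301e-05, -3.58966865e-03,  1.51066348e-03,
       -2.06194248e-03, -5.72892924e-04]), 'effort': array([ 2.49756567e-04, -4.16408014e+01, -2.34704769e+01, -3.08231188e-05,
        4.87859026e-03, -1.89771851e-05]), 'eef_pos': array([ 0.12697032, -0.56040149,  0.2385992 ]), 'tcp_rot': array([-7.59112102e-04,  9.93805530e-01,  1.11130504e-01, -6.39545570e-05]), 'contact_force': array([0.09317088, 0.34281261, 0.13346601]), 'torque': array([-0.01651428, -0.0036469 ,  0.00628774]), 'finger_force': 0.0, 'opening': 1.0002027178114092}
```

View pics/scene0.png

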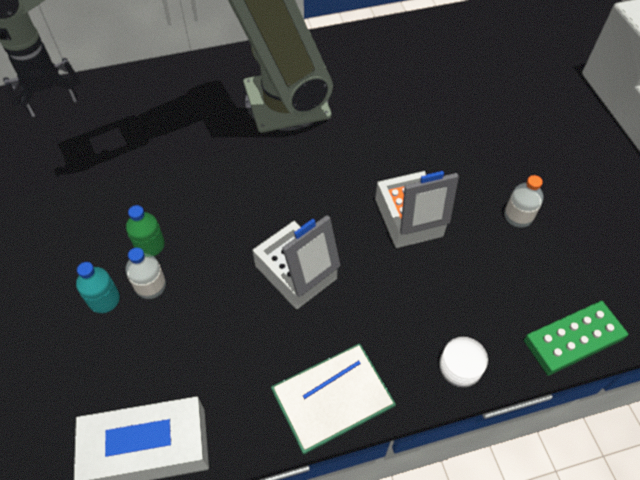

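View pics/top0.png

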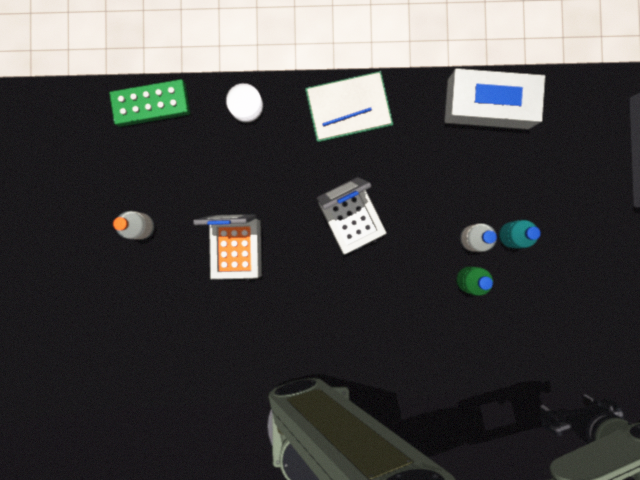

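The scene view shows two candidates. The heater at (415,205) has the orange rack and the one at (298,262) has dark holes. In the top view they are at (235,248) and (352,215). By the description, the target is the one with the orange rack. Bottles: orange cap at top (133,226) and clear with blue cap at (480,238). The green and turquoise ones are decoys. Next I'll check the choice in a crop and measure.

```bash
cat > h.py <<'E'
import numpy as np,cv2,pickle
from scipy.spatial.transform import Rotation as R
def rot(q): return R.from_quat(q,scalar_first=True)
def ray(f,p):
    d=rot(f["rotation"]).apply([(p[0]-f["cx"])/f["fx"],(p[1]-f["cy"])/f["fy"],1]);return np.array(f["position"]),d/np.linalg.norm(d)
def plane(f,p,z):
    o,d=ray(f,p);return o+d*(z-o[2])/d[2]
def tri(f1,p1,f2,p2):
    a,u=ray(f1,p1);b,v=ray(f2,p2);t=np.linalg.lstsq(np.c_[u,-v],b-a,rcond=None)[0]
    P,Q=a+t[0]*u,b+t[1]*v;return (P+Q)/2,np.linalg.norm(P-Q)
def blobs(img,lo,hi,box):
    m=cv2.inRange(cv2.cvtColor(img,cv2.COLOR_BGR2HSV),lo,hi);k=np.zeros_like(m);x0,y0,x1,y1=box;k[y0:y1,x0:x1]=m[y0:y1,x0:x1]
    return k
E
python3 - <<'E'
from h import *
d=pickle.load(open("f0.pkl","rb"));t,s=d["top"],d["scene"]
B=((105,120,60),(130,255,255))
def rect(f,c,box,n):
    m=blobs(f["image"],*c,box);p=cv2.findNonZero(m);r=cv2.minAreaRect(p);print(n,len(p),p.mean((0,1)),cv2.boxPoints(r).round(1).tolist());return p.mean((0,1)),cv2.boxPoints(r)
ct,bt=rect(t,B,(190,205,262,235),"tab top");cs,bs=rect(s,B,(400,160,460,190),"tab scene")
print("tab",tri(t,ct,s,cs))
o,ob=rect(t,((5,120,100),(18,255,255)),(200,215,270,285),"rack")
print("rack z.06",plane(t,o,.06))
w,wb=rect(t,((0,0,170),(180,60,255)),(200,225,270,290),"white")
for q in wb: print("  body corner z.075",plane(t,q,.075).round(4))
for n,p,z in(("ocap",(120,223),.14),("bluecap",(489,237),.14)):print(n,plane(t,p,z))
c=np.hstack([cv2.resize(t["image"][195:295,180:280],(400,400),interpolation=2),cv2.resize(s["image"][160:260,365:465],(400,400),interpolation=2)])
cv2.imwrite("pics/c1.png",c)
E
```

```text
tab top 82 [217.74390244 222.2804878 ] [[206.8000030517578, 221.10000610351562], [228.89999389648438, 219.5], [229.1999969482422, 223.3000030517578], [207.10000610351562, 224.89999389648438]]
tab scene 180 [432.40555556 176.11666667] [[419.29998779296875, 175.1999969482422], [443.29998779296875, 169.1999969482422], [445.20001220703125, 176.89999389648438], [421.20001220703125, 182.89999389648438]]
tab (array([0.53659678, 0.18948857, 0.23048931]), np.float64(0.0003442858811372165))
rack 985 [233.54213198 248.2       ] [[218.0, 227.0], [250.0, 227.0], [250.0, 270.0], [218.0, 270.0]]
rack z.06 [0.47855148 0.18913922 0.06      ]
white 1027 [233.29308666 259.06718598] [[210.0, 225.0], [257.0, 225.0], [257.0, 278.0], [210.0, 278.0]]
  body corner z.075 [0.5393 0.2459 0.075 ]
  body corner z.075 [0.5368 0.1249 0.075 ]
  body corner z.075 [0.4011 0.1271 0.075 ]
  body corner z.075 [0.4034 0.2477 0.075 ]
ocap [0.54519279 0.44966836 0.14      ]
bluecap [ 0.4928696  -0.44533406  0.14      ]
```

View pics/c1.png

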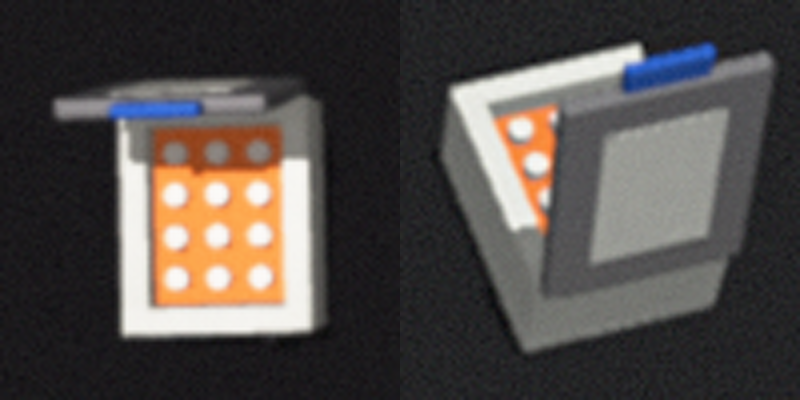

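The crop confirms that the white heater with the orange rack is the target. In the crop's left half, its lid is almost upright, with the tab at about (155,108). The front edge is at x≈0.40, the hinge at about x 0.552 and z 0.075, and the lid angle is about 1.47 rad. The yaw is only a few degrees. Body width measures 121 mm, which matches the 120 mm given.

Plan: go up with fingers shut, cross over at height, descend behind the lid at (0.62, 0.19), then sweep it shut along an arc.

step_arm:
  targets:
    - [[0,0,0.1,0,0,-0.05,1],[0,0,0.2225,0,0,-0.1,1],[0,0,0.2225,0,0,-0.15,1],[0,0,0.2225,0,0,-0.15,1],[0,0,0.2225,0,0,-0.15,1]]

```text
time_s: 0.6
eef_pos: [0.1271, -0.561, 0.3902]
tcp_rot: [0.001, 1.0, 0.0, 0.0]
contact_force: [-0.0, 0.1, -0.5]
opening: 0.146
finger_force: 0.0
```

step_arm:
  targets:
    - [[0,0,0,0.03,-0.04,0,1],[0,0,0,0.06,-0.08,0,1],[0,0,0,0.09,-0.12,0,1],[0,0,0,0.12,-0.16,0,1],[0,0,0,0.15,-0.2,0,1],[0,0,0,0.18,-0.24,0,1],[0,0,0,0.21,-0.28,0,1],[0,0,0,0.24,-0.32,0,1]]

```text
time_s: 1.4
eef_pos: [0.3671, -0.2385, 0.3872]
tcp_rot: [-0.001, 1.0, 0.0, -0.002]
contact_force: [0.2, -0.9, -0.3]
opening: -0.002
finger_force: 0.0
```

step_arm:
  targets:
    - [[0,0,0,0.03,-0.04,0,1],[0,0,0,0.06,-0.08,0,1],[0,0,0,0.09,-0.12,0,1],[0,0,0,0.12,-0.16,0,1],[0,0,0,0.15,-0.2,0,1],[0,0,0,0.18,-0.24,0,1],[0,0,0,0.21,-0.28,0,1],[0,0,0,0.24,-0.32,0,1]]

```text
time_s: 2.2
eef_pos: [0.6071, 0.0812, 0.3866]
tcp_rot: [0.0, 1.0, 0.0, -0.002]
contact_force: [0.2, -0.8, 0.2]
opening: 0.001
finger_force: 0.0
```

Run:
```python
from bench import *
s=read_state();print(s["eef_pos"],s["tcp_rot"],s["joint_pos"],s["contact_force"])
```

```text
[0.60714995 0.08119913 0.38661973] [ 4.34606558e-04  9.99997210e-01  3.52231794e-04 -2.29484534e-03] [ 1.14347406e-01  3.37814944e-01  1.17677808e+00 -3.42133948e-04
  1.63165840e+00  1.68441925e+00] [ 0.1690337  -0.84987556  0.1964402 ]
```

step_arm:
  targets:
    - [[0,0,0,0.006,-0.04,0,1],[0,0,0,0.008,-0.08,0,1],[0,0,0,0.008,-0.108,0,1],[0,0,0,0.008,-0.108,0.04,1],[0,0,0,0.008,-0.108,0.08,1],[0,0,0,0.008,-0.108,0.12,1],[0,0,0,0.008,-0.108,0.16,1],[0,0,0,0.008,-0.108,0.182,1]]

```text
time_s: 3.0
eef_pos: [0.6116, 0.1865, 0.2008]
tcp_rot: [0.002, 1.0, 0.0, -0.005]
contact_force: [-0.4, -0.2, 0.9]
opening: 0.0
finger_force: 0.0
```

Run:
```python
from bench import *
import cv2,numpy as np
s=read_state();print(s["eef_pos"],s["contact_force"])
f=grab_frame("scene")["image"][110:270,320:500];g=grab_frame("top")["image"][160:320,160:340]
cv2.imwrite("pics/c2.png",cv2.resize(np.hstack([f,g]),(720,320)))
```

```text
[0.61161972 0.18648767 0.20080128] [-0.36216697 -0.19292167  0.9271085 ]
```

View pics/c2.png

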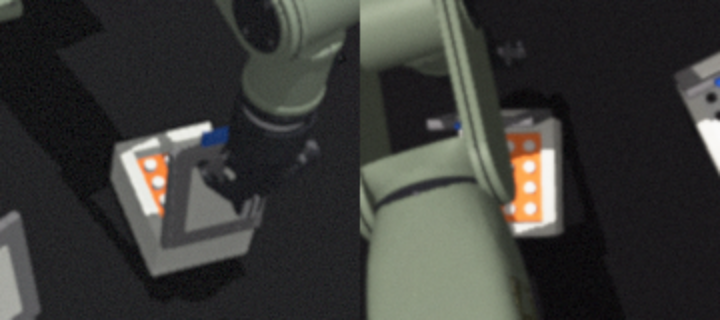

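The fingers are behind the lid's grey outer face and hang clear of it; in the left half the tab is at (215,135). Now I'll sweep the lid along the arc at about 0.1 m/s.

step_arm:
  targets:
    - [[0,0,0,-0.012,0,0.004,1],[0,0,0,-0.024,0,0.008,1],[0,0,0,-0.036,0,0.009,1],[0,0,0,-0.046,0,0.01,1],[0,0,0,-0.055,0,0.01,1],[0,0,0,-0.064,0,0.01,1],[0,0,0,-0.072,0,0.01,1],[0,0,0,-0.08,0,0.011,1]]

```text
time_s: 3.9
eef_pos: [0.5349, 0.1874, 0.1967]
tcp_rot: [-0.0, 1.0, 0.0, 0.001]
contact_force: [2.3, -0.2, -1.7]
opening: -0.003
finger_force: 1.1
```

step_arm:
  targets:
    - [[0,0,0,-0.01,0,0.004,1],[0,0,0,-0.02,0,0.008,1],[0,0,0,-0.029,0,0.012,1],[0,0,0,-0.038,0,0.017,1],[0,0,0,-0.046,0,0.022,1],[0,0,0,-0.053,0,0.027,1],[0,0,0,-0.06,0,0.032,1],[0,0,0,-0.067,0,0.038,1]]

```text
time_s: 4.7
eef_pos: [0.4673, 0.1873, 0.1579]
tcp_rot: [0.0, 1.0, 0.0, 0.0]
contact_force: [1.7, -0.1, 1.0]
opening: 0.002
finger_force: 0.7
```

step_arm:
  targets:
    - [[0,0,0,-0.006,0,0.007,1],[0,0,0,-0.011,0,0.014,1],[0,0,0,-0.016,0,0.021,1],[0,0,0,-0.021,0,0.029,1],[0,0,0,-0.024,0,0.036,1],[0,0,0,-0.027,0,0.043,1],[0,0,0,-0.03,0,0.05,1],[0,0,0,-0.03,0,0.051,1]]

```text
time_s: 5.5
eef_pos: [0.4366, 0.187, 0.1062]
tcp_rot: [0.0, 1.0, 0.0, -0.001]
contact_force: [0.1, -0.4, 0.5]
opening: -0.003
finger_force: 0.4
```

step_arm:
  targets:
    - [[0,0,0,-0.001,0,0.004,1],[0,0,0,-0.002,0,0.008,1],[0,0,0,-0.002,0,0.01,1],[0,0,0,-0.002,0,0.012,1],[0,0,0,-0.002,0,0.012,1]]

```text
time_s: 6.0
eef_pos: [0.4356, 0.1873, 0.0955]
tcp_rot: [0.0, 1.0, 0.0, -0.0]
contact_force: [-1.1, -0.5, 4.3]
opening: -0.003
finger_force: 2.0
```

Almost shut. I'll press a few millimetres more and watch the force for a stop.

step_arm:
  targets:
    - [[0,0,0,0,0,0.001,1],[0,0,0,0,0,0.002,1],[0,0,0,0,0,0.002,1]]

```text
time_s: 6.3
eef_pos: [0.4356, 0.1873, 0.0953]
tcp_rot: [-0.0, 1.0, 0.0, 0.0]
contact_force: [-5.8, -2.5, 17.2]
opening: -0.005
finger_force: 9.5
```

The height stopped changing and the force rose to 17 N, so the lid is seated. I'll retreat straight up and move clear.

step_arm:
  targets:
    - [[0,0,0,0,0,-0.01,1],[0,0,0,0,0,-0.04,1],[0,0,0,0,0,-0.08,1],[0,0,0,0,0,-0.12,1],[0,0,0,0,0,-0.16,1],[0,0,0,0,0,-0.2,1],[0,0,0,0,0,-0.25,1],[0,0,0,0,0,-0.27,1]]

```text
time_s: 7.1
eef_pos: [0.437, 0.1878, 0.3683]
tcp_rot: [-0.002, 1.0, 0.0, 0.004]
contact_force: [-0.1, 0.2, 0.1]
opening: -0.001
finger_force: 0.0
```

step_arm:
  targets:
    - [[0,0,0,0,-0.04,0,1],[0,0,0,0,-0.08,0,1],[0,0,0,0,-0.12,0,1],[0,0,0,0,-0.16,0,1],[0,0,0,0,-0.16,0,1],[0,0,0,0,-0.16,0,1]]

```text
time_s: 7.7
eef_pos: [0.4356, 0.3477, 0.3626]
tcp_rot: [0.001, 1.0, 0.001, -0.0]
contact_force: [0.4, -0.7, 0.2]
opening: 0.001
finger_force: 0.0
```

Run:
```python
from bench import *
import cv2
s=read_state();print(s["time_s"],s["eef_pos"],s["contact_force"])
cv2.imwrite("pics/s3.png",grab_frame("scene")["image"])
```

```text
7.7 [0.43561905 0.34767143 0.36260741] [ 0.35382722 -0.73336723  0.22960234]
```

View pics/s3.png

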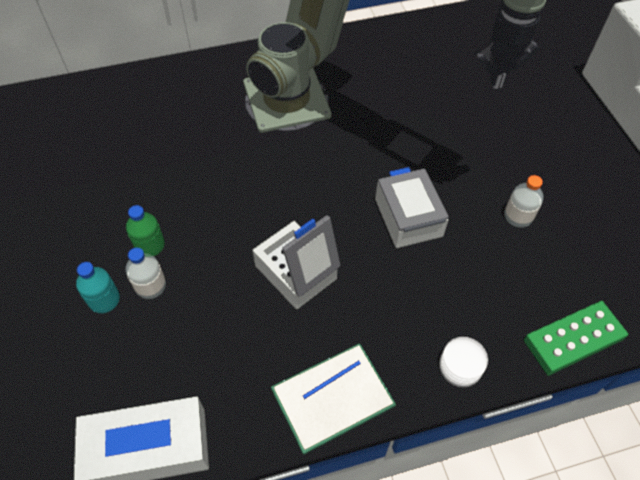

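The target lid is flat shut at (412,205). The spare lid at (315,258) and the bottles at (523,203) and (146,273) haven't moved, and the arm is clear.

```bash
python3 -c "from bench import *;print(sign_off())"
```

```text
the job is handed in; nothing more can be done
None
```

The lid of the heater with the orange rack is gently and fully shut, the empty heater's lid and both bottles look unmoved in the final picture, the arm is clear, and the job was handed in at about 8 s (no verdict was returned).

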